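# Turn the sorting carousel and tip the slotted bushings into the green bay

### The job

The two brass bushings in the yellow tip pan have come off the slotting machine as good parts. Turn the carousel by one of its black posts until the green bay is squarely under the white chute's spout, then push the pan's red lever knob over towards the chute so that both bushings slide down into the green bay, and leave everything clear. Do not disturb the oil bottle, the dial gauge stand or the brush.

Things in the scene. Friction and masses are not known exactly. Their poses are not given: they have to be found in the camera images.
- station: Sorting station fixed to the bench, base 250 x 390 mm. Origin: carousel axis at bench height; z up, y towards chute and pan. Carousel: round tray, diameter 240 mm, floor z = 21 mm, wall tops z = 57 mm; turns freely both ways, no stops, stays where left. 4 black posts, diameter 14 mm, top z = 93 mm, stand on the 4 dividing walls 105 mm from the axis, 45 degrees either side of each bay's middle.
- green_bay (a point): Middle of the green bay's floor, 70 mm from the carousel's axis; turns with it. Its x and y axes point into the bay, parallel to its two dividing walls (at -49.5 mm), z up. Squarely under the spout when it lies in the station's +y direction from the axis; starts 34 to 143 degrees clockwise (from above) of there. Other bays: red, yellow, blue. A gripped post led round the axis turns it (about 2 N) and may turn in the grip.
- spout (a point): Middle of the white spout's open underside, z = 100 mm, 70 mm along station y from the carousel's axis; axes as the station's. Spout 68 mm wide in x, 61 mm in y, its front (-y) wall up to z = 175 mm; the chute climbs in +y to the pan. Posts pass below, a gripper holding one does not: keep it 65 degrees or more about the carousel's axis from the station's y direction.
- lever_knob (a point): Centre of the red ball knob (diameter 28 mm) on the tip pan's lever. At rest, as at the start, it is at station x -70, y 200, z 277 mm. Pushed to -y (about 3 N) it swings 54 degrees about the pan's hinge (along x at y 158, z 186) over z 286 to a stop at y 109, z 273; 45 degrees empties the pan. Falls back when let go. Pan: yellow walls, x -31 to 31, y 158 to 253, z up to 212 mm when level.
- bushing_a: Brass slotted bushing, an upright cylinder 24 mm in diameter and 20 mm high (about 60 g), standing loose in the tip pan at the start; origin at the centre of its underside.
- bushing_b: Brass slotted bushing, an upright cylinder 24 mm in diameter and 20 mm high (about 60 g), standing loose in the tip pan at the start; origin at the centre of its underside.
- oil_bottle: Bystander: white plastic oil bottle, 56 mm in diameter, 150 mm high, red cap; origin at the centre of its underside.
- gauge_stand: Bystander: dial gauge on a black block 100 x 120 mm and 30 mm high with a column up to 180 mm; origin at the centre of its underside.
- brush: Bystander: hand brush lying on the bench to the right of the station; 200 mm long, 42 mm wide, 20 mm high; origin under its middle, its length along its x axis.

How it is judged:
By the outcome, as a careful person would: the job done as asked, in the order asked, and still so for the second after the job is handed in, with the robot touching nothing.
It also fails if it takes over 51 s, if anything falls off the work surface, if the arm or the gripper's body presses on something with over 40 N, if the wrist force passes 120 N, or if a joint passes its speed limit or range.

### The arm

A 6-joint arm with a two-finger parallel gripper is mounted at the origin on the work surface. World frame = base frame: x ahead of the robot, y to its left, z up, the work surface at z = 0. Lengths are in m, angles in rad, forces in N, time in s.
With the tool pointing down it reaches from about 0.35 to 0.975 m from the base axis. Payload 17.4 kg.
Tool frame: the origin (TCP) lies midway between the tips of the shut fingers; the grasp point (between the pads) lies 19 mm behind it (r.pinch_z is the distance from the TCP to the grasp point, in m); z points along the fingers, y is the line along which they close (so a half turn about z gives the same grasp; the last joint's range is limited). The gripper opens to 85 mm and grips with 20 to 120 N. Pads are 22 mm wide; open, the fingers measure 114 mm over their backs; the gripper's body (76 mm by 85 mm) begins 54 mm behind the grasp point. The pads swing forward as they close: fully open they stand 13 mm farther back than shut.
Start: joints at [-1.242, 0.116, 1.442, -0, 1.584, -0.038], TCP at [0.242, -0.63, 0.231] pointing down, gripper open.
Joint ranges: [-2.83, 2.83], [-0.83, 2.19], [0.07, 2.5], [-1.14, 4.28], [0.01, 3], [-2.97, 2.97]. Speed limits (rad/s): [1.89, 1.89, 2.22, 3.14, 3.14, 3.14].

### API

Orientations are given as a unit quaternion [w, x, y, z].
In Python, from cell import r gives the robot as it stands. The module is installed in compiled form; this text tells all that it offers.
- The arm moves only by the tool jog_arm, never from a script. Its argument "motion" is a list of rows, each an object of numbers: "x", "y", "z": the shift along the tool's x, y, z in mm; "yaw": the turn about the tool's z in degrees. In form: [{"x": .., "y": .., "z": .., "yaw": ..}, ...]. A call has 1 to 10 rows; each row is the pose to reach, as a shift and turn from the pose commanded when the call began, along the tool's axes at that moment; what a row does not reach only later rows make up. A row lasts 1/12 s, in which the tool goes at most 41.7 mm and 7.16 degrees, less where a joint would pass 70% of its speed; a pose out of reach is approached as far as the arm can. A call with a gripper value outside its range is refused whole. "jaw" is the opening, from 0 (shut) to 1 (fully open), set as the call begins (left out, the last holds). The fingers move at their own pace and stop on an object; "grip_force" is the grip in N (left out, the last holds). Time passes only in rows, so rows that repeat a pose let the fingers close. It gives the time, the measured TCP pose, the force, the opening and the grip force at its end, in the units of the state.
- r.get_state(): the state, without advancing time (a new reading comes with each control period).
- r.get_image(name): name is "scene" or "top" or "wrist"; returns (picture, depth): 400x640x3 uint8, blue, green, red; 400x640 float32, m along the optical axis (not along the pixel's ray), 0 where there is no reading.
- r.camera_info(name): a dict with "fx", "fy", "cx", "cy" (pixels), "extrinsics" (4x4, takes a point from world to camera coordinates). Camera axes: x right, y up, looking along -z (the intrinsics and any distortion apply to the point x, -y, -z); pixel columns grow to the right and rows downward; lengths in m; the calibration is good to about 2 mm. A picture is of the moment at which its call begins: read the wrist's pose just before it. camera_info takes no time and is no camera call; for the wrist camera it gives the pose at the moment of the call.
- r.job_done(): hands the job in; it is judged then, once.
The state is a dict: "time_s": time; "joints": joint angles; "joint_vel": joint speeds; "joint_efforts": joint torques, N m; "eef_pos": TCP position; "orientation": TCP orientation; "contact_force": force on the tool from outside, world axes, zero at the start; "ft_torque": the same for the moment, N m; "opening": finger opening in m; "grasp_force": force on a finger pad.
Only numpy, scipy, OpenCV 4.12 (cv2) and the standard library are available. Lean on these libraries where they do the work, as an engineer would, in place of code of your own. Each camera call takes 0.05 s, during which the arm holds its last target. There are 200 camera calls.

## Working session

There is one attempt and no reset: what is moved stays moved. The work goes in short steps, Python scripts to look and compute and a tool call to move; the robot and the scene stay as the last step left them, time stands still between calls to the robot, and variables do not carry over. Pictures are saved under pics/ and viewed, at most 10 in all, crops included, and the job is handed in when it is done.

Besides the shell and the picture viewer there is one more tool, called after "Call:" by a JSON object that holds its "name" and its "arguments", one argument or row to a line. jog_arm: Moves the arm, as the interface text tells. Its arguments: {"type":"object","properties":{"motion":{"type":"array"},"jaw":{"type":"number"},"grip_force":{"type":"number"}},"required":["motion"]}

```bash
mkdir -p pics
python3 - <<'E'
from cell import r
import cv2,numpy as np
for n in("scene","top"):
    im,d=r.get_image(n); cv2.imwrite(f"pics/{n}0.png",im); np.savez(f"{n}0.npz",im=im,d=d)
    c=r.camera_info(n); print(n,{k:np.round(v,4).tolist() if not isinstance(v,str) else v for k,v in c.items()})
s=r.get_state(); print(s["time_s"],s["eef_pos"],s["orientation"],r.pinch_z,s["contact_force"])
E
```

```text
scene {'fx': 431.4823, 'fy': 431.4823, 'cx': 311.3703, 'cy': 198.8824, 'extrinsics': [[-0.6567, 0.7539, 0.0166, 0.345], [-0.5295, -0.4766, 0.7018, 0.1545], [0.537, 0.4521, 0.7122, -1.4921], [0.0, 0.0, 0.0, 1.0]]}
top {'fx': 394.8493, 'fy': 394.8493, 'cx': 316.2442, 'cy': 198.1573, 'extrinsics': [[0.0032, -1.0, 0.0052, -0.0083], [0.9957, 0.0037, 0.0921, -0.543], [-0.0921, 0.0049, 0.9957, -1.2325], [0.0, 0.0, 0.0, 1.0]]}
0.1 [ 0.24204407 -0.62993214  0.23063789] [-5.16087406e-04  9.83223460e-01  1.82404374e-01 -6.98591310e-05] 0.0187 [-0.39341963 -0.29523858  0.13370044]
```

View pics/scene0.png

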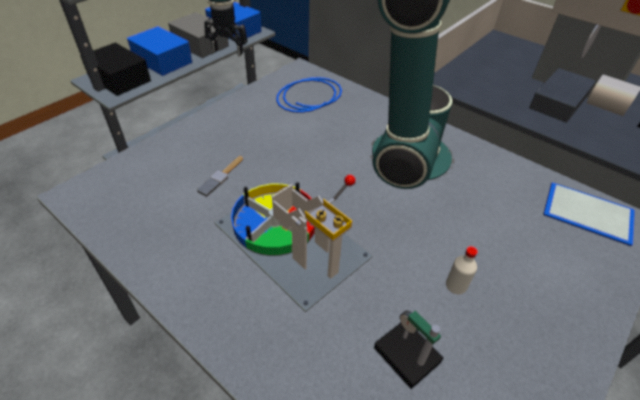

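View pics/top0.png

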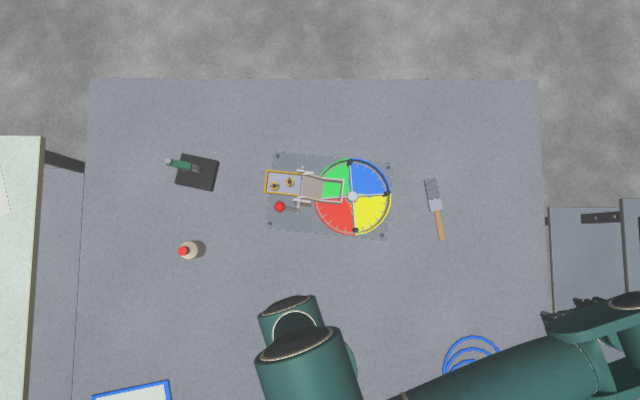

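The scene view shows the station, and the top view has the carousel hub at about (353,197). Black posts are at (349,162), (387,193) and (355,230). The red knob is at (280,207), the pan with its bushings is at left (275–290,183), and green lies upper left of the hub. Next I'll measure these points.

```bash
cat > h.py <<'E'
import numpy as np,cv2
from cell import r
def cloud(n,d):
    c=r.camera_info(n);v,u=np.mgrid[:400,:640];E=np.array(c["extrinsics"])
    p=np.stack([(u-c["cx"])/c["fx"]*d,-(v-c["cy"])/c["fy"]*d,-d],-1)
    return (p-E[:3,3])@E[:3,:3]
def ray(n,u,v,z):
    c=r.camera_info(n);E=np.array(c["extrinsics"]);R=E[:3,:3]
    o=-R.T@E[:3,3];k=R.T@np.array([(u-c["cx"])/c["fx"],-(v-c["cy"])/c["fy"],-1])
    return o+k*(z-o[2])/k[2]
def blobs(m,amin=4):
    n,l,s,c=cv2.connectedComponentsWithStats(m.astype(np.uint8))
    return [(c[i],s[i,4],l==i) for i in range(1,n) if s[i,4]>=amin]
E
python3 - <<'E'
from h import *
for n in("top","scene"):
    z=np.load(n+"0.npz");im,d=z["im"],z["d"];P=cloud(n,d)
    hsv=cv2.cvtColor(im,cv2.COLOR_BGR2HSV);H,S,V=cv2.split(hsv)
    near=(abs(P[...,0]-.53)<.2)&(abs(P[...,1]+.02)<.28)&(d>0)
    M={"black":near&(V<50)&(P[...,2]>.03),"red":near&((H<6)|(H>174))&(S>150)&(V>90)&(P[...,2]>.1),
    "dark_screw":near&(V<95)&(P[...,2]<.02),"brass":near&(P[...,2]>.19)&(P[...,2]<.25),
    "green":near&(H>45)&(H<80)&(S>100)}
    for k,m in M.items():
        for c,a,l in blobs(m): 
            q=P[l]; print(n,k,np.round(c,1),a,np.round(np.median(q,0),3),"ztop",np.round(np.percentile(q[:,2],95),3))
z=np.load("top0.npz")["im"][140:250,250:410]
cv2.imwrite("pics/c1.png",cv2.resize(z,None,fx=5,fy=5,interpolation=cv2.INTER_CUBIC))
E
```

```text
top red [278.9 206.1] 69 [0.499 0.088 0.288] ztop 0.292
top brass [302.1 167. ] 9 [0.614 0.034 0.192] ztop 0.193
top brass [284.5 183.4] 665 [0.567 0.081 0.195] ztop 0.213
top brass [293.4 209.2] 49 [0.495 0.057 0.217] ztop 0.246
top green [333.9 164.4] 59 [ 0.65  -0.061  0.057] ztop 0.06
top green [340.4 175.1] 315 [ 0.622 -0.089  0.022] ztop 0.026
top green [330.9 189.3] 244 [ 0.573 -0.053  0.022] ztop 0.026
scene black [296.9 186.5] 16 [ 0.449 -0.125  0.087] ztop 0.094
scene black [245.8 196.3] 41 [ 0.562 -0.22   0.064] ztop 0.095
scene black [248.5 233.3] 27 [ 0.657 -0.107  0.076] ztop 0.092
scene red [349.5 179.6] 81 [0.506 0.092 0.285] ztop 0.291
scene dark_screw [220.5 221.5] 4 [ 0.649 -0.238  0.016] ztop 0.017
scene dark_screw [251.5 251. ] 6 [ 0.664 -0.095  0.016] ztop 0.019
scene dark_screw [258.  253.4] 5 [ 0.658 -0.076  0.015] ztop 0.017
scene dark_screw [265.1 254.9] 7 [ 0.648 -0.061  0.016] ztop 0.02
scene dark_screw [277. 255.] 9 [ 0.629 -0.032  0.019] ztop 0.019
scene dark_screw [284.5 254. ] 4 [ 0.611 -0.022  0.015] ztop 0.017
scene dark_screw [365.  254.5] 6 [0.468 0.142 0.016] ztop 0.017
scene dark_screw [305.3 302.8] 10 [0.685 0.119 0.013] ztop 0.017
scene brass [327.3 217.4] 1207 [0.57  0.078 0.202] ztop 0.215
scene green [272.  241.7] 948 [ 0.612 -0.068  0.025] ztop 0.058
```

View pics/c1.png

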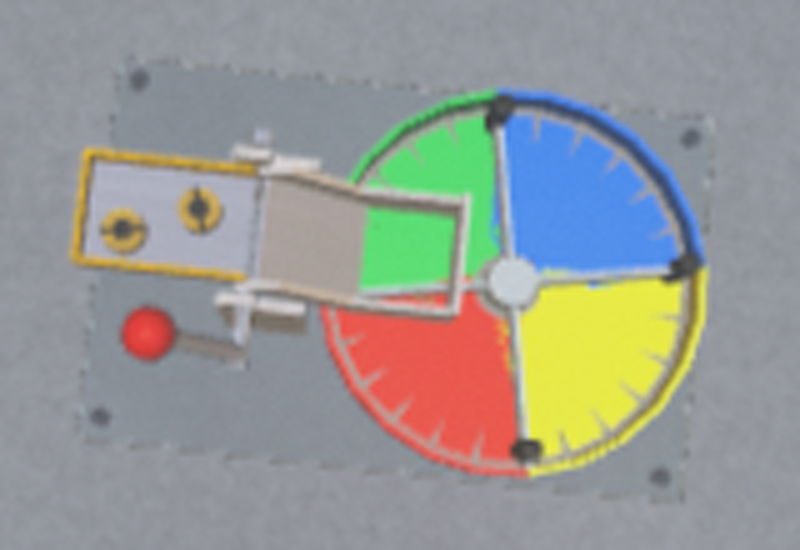

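The crop shows base screws at (139,79), (691,138), (660,478) and (100,417). The hub is at (514,283), and post tops are at (498,108), (686,263) and (526,447). Green spans from the top post round to the left one under the spout, so the carousel needs to turn about 40° anticlockwise.

Run:
```python
from h import *
f=lambda x,y:((x+.5)/5-.5+250,(y+.5)/5-.5+140)
top=np.load("top0.npz");im,d=top["im"],top["d"];P=cloud("top",d)
# base direction from screws
S=np.array([ray("top",*f(*p),.016)[:2] for p in((139,79),(691,138),(660,478),(100,417))])
L=(S[0]-S[1])+(S[3]-S[2]);W=(S[0]-S[3])+(S[1]-S[2])
print("ydir deg from world y",np.degrees(np.arctan2(-L[0],L[1])),"xdir",np.degrees(np.arctan2(W[1],W[0])),"spacing",np.linalg.norm(L)/2,np.linalg.norm(W)/2,"mid",S.mean(0))
# rim circle: saturated pixels at wall-top height
hsv=cv2.cvtColor(im,cv2.COLOR_BGR2HSV)
for n,k in(("top",top),("scene",np.load("scene0.npz"))):
    Q=cloud(n,k["d"]);h=cv2.cvtColor(k["im"],cv2.COLOR_BGR2HSV)
    m=(h[...,1]>120)&(abs(Q[...,2]-.057)<.005)&(abs(Q[...,0]-.55)<.16)&(abs(Q[...,1]+.11)<.16)
    q=Q[m];  
    c=np.array([.55,-.11])
    for _ in range(3):
        rr=np.linalg.norm(q[:,:2]-c,axis=1); g=q[(rr>.105)&(rr<.13)]
        A=np.c_[2*g[:,:2],np.ones(len(g))];s=np.linalg.lstsq(A,(g[:,:2]**2).sum(1),rcond=None)[0];c=s[:2]
    print(n,"rim",c,np.sqrt(s[2]+c@c),len(g),"hub ray z.057",ray("top",*f(514,283),.057)[:2], "z hub",P[196,352])
for p in((498,108),(686,263),(526,447)):
    u,v=f(*p);q=ray("top",u,v,.093)[:2];e=q-c;print("post",q,P[round(v),round(u)],np.linalg.norm(e),np.degrees(np.arctan2(e[1],e[0])))
# knob triangulation
def tri(a,b):
    o=[];k=[]
    for n,(u,v) in(("top",a),("scene",b)):
        p,q=ray(n,u,v,.1),ray(n,u,v,.5);o.append(p);k.append((q-p)/np.linalg.norm(q-p))
    t=np.linalg.lstsq(np.c_[k[0],-k[1]],o[1]-o[0],rcond=None)[0]
    x=o[0]+t[0]*k[0];y=o[1]+t[1]*k[1];return (x+y)/2,np.linalg.norm(x-y)
print("knob",tri(f(149,334),(349.5,180)))
# post tops z in scene
Q=cloud("scene",np.load("scene0.npz")["d"])
for u,v in((297,183),(246,189),(248,229)): print("scene post",Q[v,u])
```

```text
ydir deg from world y -5.976940387785711 xdir -5.854327409967897 spacing 0.3590817423643802 0.2200280742280657 mid [ 0.55443557 -0.04767189]
top rim [ 0.5472082 -0.1175905] 0.1180700134077426 230 hub ray z.057 [ 0.5465876  -0.11856186] z hub [ 0.54652039 -0.11665182  0.0639844 ]
scene rim [ 0.54966784 -0.1189228 ] 0.11786459448405921 357 hub ray z.057 [ 0.5465876  -0.11856186] z hub [ 0.54652039 -0.11665182  0.0639844 ]
post [ 0.64993362 -0.10589963] [ 0.64992484 -0.10500155  0.09629908] 0.10110800486700038 7.400519364695012
post [ 0.55558497 -0.21905188] [ 0.55596908 -0.2192809   0.09507027] 0.10030376116260213 -86.61804083641935
post [ 0.44447994 -0.12174044] [ 0.44451142 -0.12254744  0.09097963] 0.10522563124700735 -178.46560217197862
knob (array([0.49881892, 0.08758071, 0.27720535]), np.float64(0.0016526133350437426))
scene post [ 0.4430191  -0.12884517  0.09201741]
scene post [ 0.56098606 -0.21629496  0.09605219]
scene post [ 0.65617707 -0.10692574  0.09058094]
```

Call:
{"name": "jog_arm", "arguments": {
  "motion": [
    {"x":44,"y":-27,"z":4,"yaw":2},
    {"x":88,"y":-54,"z":8,"yaw":4},
    {"x":110,"y":-67,"z":12,"yaw":6},
    {"x":145,"y":-88,"z":16,"yaw":8},
    {"x":180,"y":-110,"z":20,"yaw":10},
    {"x":215,"y":-131,"z":24,"yaw":12},
    {"x":250,"y":-153,"z":28,"yaw":14},
    {"x":285,"y":-174,"z":32,"yaw":16.5},
    {"x":320,"y":-195,"z":36,"yaw":16.5},
    {"x":355,"y":-217,"z":41,"yaw":16.5}
  ],
  "jaw": 1
}}

```text
time_s: 0.93
eef_pos: [0.4956, -0.2995, 0.1903]
orientation: [0.0, 0.999, 0.039, 0.0]
contact_force: [0.4, -0.4, 0.4]
opening: 0.0856
grasp_force: 0.0
```

Run:
```python
from h import *
im,d=r.get_image("wrist"); cv2.imwrite("pics/w1.png",im); np.savez("w1.npz",im=im,d=d)
P=cloud("wrist",d);H,S,V=cv2.split(cv2.cvtColor(im,cv2.COLOR_BGR2HSV))
m=(V<60)&(P[...,2]>.07)&(P[...,2]<.11)&(np.hypot(P[...,0]-.5475,P[...,1]+.118)<.13)
for c,a,l in blobs(m,15): print(np.round(c,1),a,np.round(np.median(P[l],0),4),np.ptp(P[l],0), ray("wrist",*c,.093))
print(r.get_state()["eef_pos"],r.get_state()["orientation"])
```

```text
[214.2  98.2] 496 [ 0.5588 -0.22    0.0915] [0.01333335 0.01396571 0.02370164] [ 0.55913395 -0.22055079  0.093     ]
[ 88.7 240.4] 607 [ 0.448  -0.1248  0.0879] [0.0139742  0.01378094 0.02394474] [ 0.45133222 -0.12889665  0.093     ]
[ 0.49871882 -0.29450139  0.18909316] [-1.34270974e-03  9.99163778e-01  4.08641256e-02  2.56183543e-04]
```

View pics/w1.png

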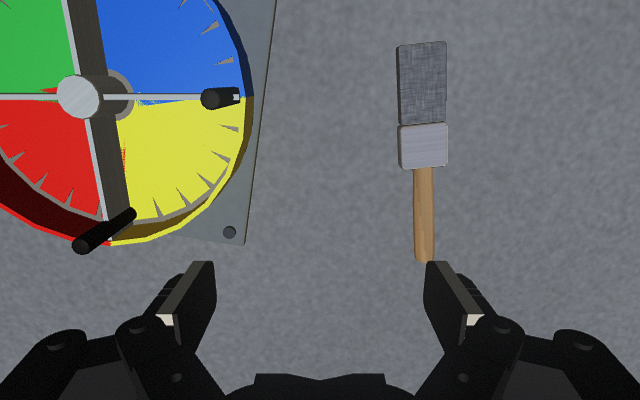

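The wrist view shows the two reachable post tops at about (209,98) and (81,246). The hub is at (77,96), and the jaws are clear.

Run:
```python
from h import *
a=ray("wrist",209,98,.093);b=ray("wrist",81,246,.093);h=ray("wrist",77,96,.064)
print(a,b,h)
O=np.array([.5475,-.118])
for p in(a,b):
    e=p[:2]-O;print(np.linalg.norm(e),np.degrees(np.arctan2(e[1],e[0])))
e=a-b;print("center from square",(a+b)[:2]/2+np.array([ -e[1],e[0]])/2, np.linalg.norm(e))
s=r.get_state();print(s["eef_pos"])
```

```text
[ 0.5589785  -0.21721896  0.093     ] [ 0.44637107 -0.12278581  0.093     ] [ 0.55063241 -0.11387449  0.064     ]
0.09988071450471941 -83.40087002097822
0.1012421101455489 -177.2905663465454
center from square [ 0.54989136 -0.11369867] 0.14696276029040742
[ 0.49871882 -0.29450139  0.18909316]
```

Call:
{"name": "jog_arm", "arguments": {
  "motion": [
    {"x":22,"y":-24,"z":8},
    {"x":44,"y":-49,"z":16},
    {"x":60,"y":-66,"z":25},
    {"x":66,"y":-74,"z":35},
    {"x":66,"y":-74,"z":40},
    {"x":66,"y":-74,"z":40},
    {"x":66,"y":-74,"z":40},
    {"x":66,"y":-74,"z":40}
  ]
}}

```text
schema error: expected keys x, y, z, yaw
```

Run:
```python
from h import *
print(r.get_state()["eef_pos"],r.get_state()["joint_vel"].round(3))
im,d=r.get_image("wrist"); np.savez("w2.npz",im=im,d=d)
cv2.imwrite("pics/w2.png",im)
print(r.get_state()["eef_pos"])
```

```text
[ 0.49871882 -0.29450139  0.18909316] [-0.093  0.003 -0.003 -0.012  0.016 -0.152]
[ 0.49704424 -0.29704561  0.18934358]
```

View pics/w2.png

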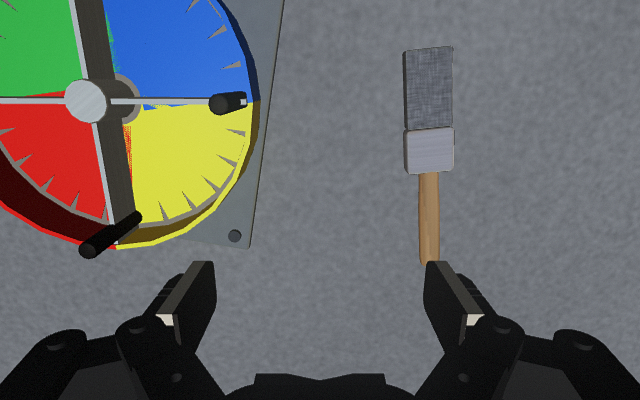

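The move was refused because every row needs all four keys. This view is the same one after settling, with the post at (217,103), so I'll resend the move.

Call:
{"name": "jog_arm", "arguments": {
  "motion": [
    {"x":22,"y":-24,"z":8,"yaw":0},
    {"x":44,"y":-49,"z":16,"yaw":0},
    {"x":60,"y":-66,"z":25,"yaw":0},
    {"x":66,"y":-74,"z":35,"yaw":0},
    {"x":66,"y":-74,"z":40,"yaw":0},
    {"x":66,"y":-74,"z":40,"yaw":0},
    {"x":66,"y":-74,"z":40,"yaw":0},
    {"x":66,"y":-74,"z":40,"yaw":0},
    {"x":66,"y":-74,"z":40,"yaw":0}
  ]
}}

```text
time_s: 1.78
eef_pos: [0.5544, -0.2235, 0.1512]
orientation: [0.0, 0.999, 0.039, 0.0]
contact_force: [1.0, -0.1, -0.1]
opening: 0.0851
grasp_force: 0.0
```

Run:
```python
from h import *
s=r.get_state();print(s["eef_pos"],s["joint_vel"].round(3),s["orientation"])
c=r.camera_info("wrist")
im,d=r.get_image("wrist"); np.savez("w3.npz",im=im,d=d)
cv2.imwrite("pics/w3.png",im)
E=np.array(c["extrinsics"]);
for z in(.06,.08,.093):
    t=s["eef_pos"].copy();t[2]=z;q=E[:3,:3]@t+E[:3,3];print("TCP axis px at z",z,c["cx"]-c["fx"]*q[0]/q[2],c["cy"]+c["fy"]*q[1]/q[2])
P=cloud("wrist",d);V=im.max(2)
m=(V<60)&(P[...,2]>.07)&(P[...,2]<.115)&(np.hypot(P[...,0]-.5475,P[...,1]+.118)<.13)
for k,a,l in blobs(m,15): 
    q=P[l];t=q[q[:,2]>np.percentile(q[:,2],95)-.004];print(np.round(k,1),a,np.round(t.mean(0),4),len(t))
```

```text
[ 0.55439817 -0.22345649  0.15120874] [ 0.006  0.    -0.     0.001 -0.002  0.   ] [2.64200347e-04 9.99247699e-01 3.87791881e-02 3.74254167e-04]
TCP axis px at z 0.06 320.74375078231526 198.8576581139421
TCP axis px at z 0.08 320.84602924573113 208.70501394122093
TCP axis px at z 0.093 320.9222583769573 216.04434379149822
[124.3  23.3] 1114 [ 0.6519 -0.1109  0.0926] 651
[320.1 207.8] 583 [ 0.5566 -0.2227  0.0927] 386
```

View pics/w3.png

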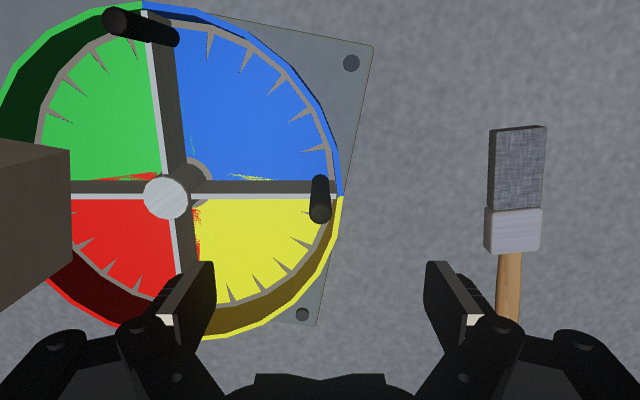

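The wrist view shows the post top at (320,214), directly under the TCP axis at (321,216). The divider runs horizontally, so the jaw closes along the radius. I'll descend and grip.

Call:
{"name": "jog_arm", "arguments": {
  "motion": [
    {"x":2,"y":-1,"z":15,"yaw":0},
    {"x":2,"y":-1,"z":35,"yaw":0},
    {"x":2,"y":-1,"z":55,"yaw":0},
    {"x":2,"y":-1,"z":72,"yaw":0},
    {"x":2,"y":-1,"z":83,"yaw":0},
    {"x":2,"y":-1,"z":87,"yaw":0},
    {"x":2,"y":-1,"z":87,"yaw":0},
    {"x":2,"y":-1,"z":87,"yaw":0}
  ]
}}

```text
time_s: 2.5
eef_pos: [0.5569, -0.2215, 0.0641]
orientation: [0.0, 0.999, 0.039, 0.0]
contact_force: [-0.4, 0.2, 0.0]
opening: 0.0856
grasp_force: 0.0
```

Call:
{"name": "jog_arm", "arguments": {
  "motion": [
    {"x":0,"y":0,"z":0,"yaw":0},
    {"x":0,"y":0,"z":0,"yaw":0},
    {"x":0,"y":0,"z":0,"yaw":0},
    {"x":0,"y":0,"z":0,"yaw":0},
    {"x":0,"y":0,"z":0,"yaw":0},
    {"x":0,"y":0,"z":0,"yaw":0},
    {"x":0,"y":0,"z":0,"yaw":0},
    {"x":0,"y":0,"z":0,"yaw":0},
    {"x":0,"y":0,"z":0,"yaw":0},
    {"x":0,"y":0,"z":0,"yaw":0}
  ],
  "jaw": 0,
  "grip_force": 30
}}

```text
time_s: 3.33
eef_pos: [0.5569, -0.2235, 0.064]
orientation: [0.002, 0.999, 0.039, 0.001]
contact_force: [1.7, -18.2, -1.9]
opening: 0.0131
grasp_force: 34.1
```

Call:
{"name": "jog_arm", "arguments": {
  "motion": [
    {"x":3.7,"y":1.9,"z":0,"yaw":-2},
    {"x":9.2,"y":1.6,"z":0,"yaw":-5},
    {"x":16.4,"y":0.7,"z":0,"yaw":-9},
    {"x":23.6,"y":-0.7,"z":0,"yaw":-13},
    {"x":30.7,"y":-2.6,"z":0,"yaw":-17},
    {"x":37.6,"y":-5,"z":0,"yaw":-21},
    {"x":44.4,"y":-7.8,"z":0,"yaw":-25},
    {"x":50.9,"y":-11.2,"z":0,"yaw":-29},
    {"x":56.4,"y":-14.4,"z":0,"yaw":-32.5},
    {"x":59.6,"y":-16.6,"z":0,"yaw":-34.6}
  ]
}}

```text
time_s: 4.17
eef_pos: [0.6154, -0.1998, 0.064]
orientation: [0.0, 0.942, 0.337, 0.0]
contact_force: [-1.5, -0.3, 5.0]
opening: 0.0129
grasp_force: 34.5
```

Call:
{"name": "jog_arm", "arguments": {
  "motion": [
    {"x":0,"y":0,"z":0,"yaw":0},
    {"x":0,"y":0,"z":0,"yaw":0},
    {"x":0,"y":0,"z":0,"yaw":0},
    {"x":0,"y":0,"z":0,"yaw":0},
    {"x":0,"y":0,"z":0,"yaw":0}
  ]
}}

```text
time_s: 4.58
eef_pos: [0.6148, -0.2002, 0.0639]
orientation: [0.0, 0.943, 0.334, 0.0]
contact_force: [0.9, 0.6, 5.0]
opening: 0.0127
grasp_force: 34.6
```

Run:
```python
from h import *
s=r.get_state();print(s["time_s"],s["eef_pos"],s["joint_vel"].round(3),s["orientation"],s["contact_force"])
im,d=r.get_image("top"); np.savez("top1.npz",im=im,d=d)
cv2.imwrite("pics/t1.png",cv2.resize(im[140:250,250:410],None,fx=5,fy=5,interpolation=cv2.INTER_CUBIC))
```

```text
4.5833 [ 0.61481489 -0.20024026  0.06392313] [-0.    -0.002  0.001 -0.001  0.    -0.001] [1.71974538e-04 9.42589147e-01 3.33954431e-01 3.28637553e-04] [0.90326069 0.60192039 4.99176611]
```

View pics/t1.png

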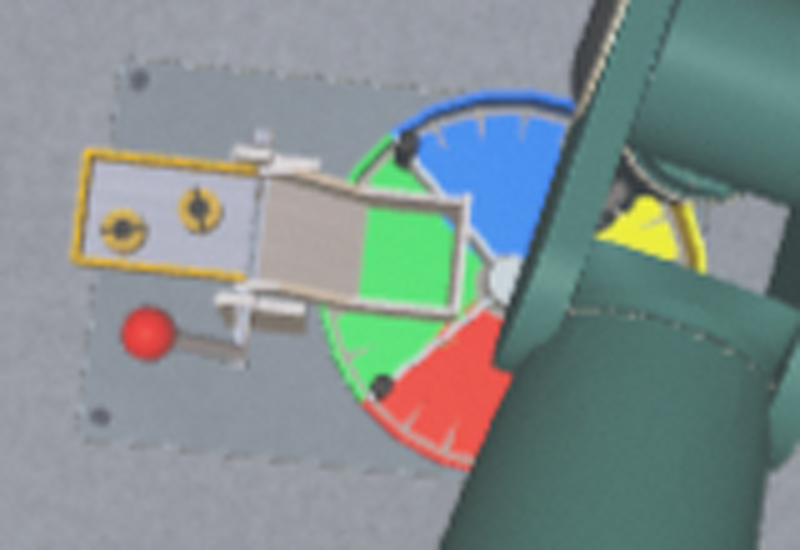

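The top view shows green under the spout, with flanking posts at (405,148) and (382,386). I'll work out the remaining angle.

Run:
```python
from h import *
f=lambda x,y:((x+.5)/5-.5+250,(y+.5)/5-.5+140)
im=np.load("top1.npz")["im"];V=im.max(2)
q=[]
for p in((405,148),(382,386)):
    u,v=f(*p);m=np.zeros_like(V);m[round(v)-6:round(v)+7,round(u)-6:round(u)+7]=1
    w=np.clip(100-V.astype(float),0,None)*m; vv,uu=np.mgrid[:400,:640]
    c=((w*uu).sum()/w.sum(),(w*vv).sum()/w.sum());q+=[ray("top",*c,.088)[:2]];print(c,q[-1],ray("top",u,v,.093)[:2])
e=q[0]-q[1];print(np.degrees(np.arctan2(e[1],e[0])),np.linalg.norm(e))
a=[ray("top",*f(*p),.093)[:2] for p in((405,148),(382,386))];e=a[0]-a[1];print(np.degrees(np.arctan2(e[1],e[0])))
s=r.get_state();e=s["eef_pos"][:2]-[.5475,-.118];print("grip angle",np.degrees(np.arctan2(e[1],e[0])),np.linalg.norm(e))
```

```text
(np.float64(330.43046357615896), np.float64(169.5673289183223)) [ 0.62481534 -0.049032  ] [ 0.62511316 -0.0493415 ]
(np.float64(325.83088235294116), np.float64(216.59558823529412)) [ 0.48152565 -0.03515755] [ 0.48068581 -0.03551881]
-5.530593294813256 0.14395983715372068
-5.466947028250516
grip angle -50.70068706113786 0.10627150546475843
```

The carousel is square to within about 0.4°. I'll release and rise.

Call:
{"name": "jog_arm", "arguments": {
  "motion": [
    {"x":0,"y":0,"z":0,"yaw":0},
    {"x":0,"y":0,"z":0,"yaw":0},
    {"x":0,"y":0,"z":0,"yaw":0},
    {"x":0,"y":0,"z":0,"yaw":0},
    {"x":0,"y":0,"z":0,"yaw":0},
    {"x":0,"y":0,"z":-5,"yaw":0},
    {"x":0,"y":0,"z":-15,"yaw":0},
    {"x":0,"y":0,"z":-35,"yaw":0},
    {"x":0,"y":0,"z":-65,"yaw":0},
    {"x":0,"y":0,"z":-95,"yaw":0}
  ],
  "jaw": 0.6
}}

```text
time_s: 5.47
eef_pos: [0.6144, -0.1999, 0.1601]
orientation: [-0.0, 0.942, 0.335, -0.0]
contact_force: [-0.7, 0.2, -0.2]
opening: 0.0511
grasp_force: 0.0
```

Call:
{"name": "jog_arm", "arguments": {
  "motion": [
    {"x":0,"y":0,"z":-35,"yaw":0},
    {"x":0,"y":0,"z":-70,"yaw":0},
    {"x":0,"y":0,"z":-105,"yaw":0},
    {"x":0,"y":0,"z":-140,"yaw":0},
    {"x":0,"y":0,"z":-165,"yaw":0},
    {"x":0,"y":0,"z":-180,"yaw":0},
    {"x":0,"y":0,"z":-185,"yaw":0},
    {"x":0,"y":0,"z":-185,"yaw":0},
    {"x":0,"y":0,"z":-185,"yaw":0}
  ],
  "jaw": 0.15
}}

```text
time_s: 6.22
eef_pos: [0.6146, -0.2, 0.3427]
orientation: [-0.0, 0.942, 0.335, -0.0]
contact_force: [-0.7, -0.2, -0.6]
opening: 0.0128
grasp_force: 0.0
```

Run:
```python
from h import *
s=r.get_state();print(s["time_s"],s["eef_pos"],s["orientation"],s["opening"],s["joints"].round(2))
t=2*np.arctan2(s["orientation"][2],s["orientation"][1])
d=np.array([.5033,.1325])-s["eef_pos"][:2]
print(np.degrees(t),"x",d@[np.cos(t),np.sin(t)],"y",d@[np.sin(t),-np.cos(t)])
```

```text
6.2167 [ 0.61459503 -0.19996408  0.34272631] [-2.44091174e-04  9.42308254e-01  3.34746189e-01 -2.89209051e-04] 0.012837000566806407 [-0.35  0.05  1.34  0.    1.76  0.53]
39.11421208150176 x 0.12338834771886502 y -0.3281680370913491
```

Call:
{"name": "jog_arm", "arguments": {
  "motion": [
    {"x":11,"y":-30,"z":0,"yaw":-4},
    {"x":24,"y":-65,"z":0,"yaw":-9},
    {"x":38,"y":-100,"z":0,"yaw":-14},
    {"x":51,"y":-135,"z":0,"yaw":-19},
    {"x":64,"y":-170,"z":0,"yaw":-24},
    {"x":77,"y":-205,"z":0,"yaw":-29},
    {"x":90,"y":-240,"z":0,"yaw":-34},
    {"x":103,"y":-275,"z":0,"yaw":-39},
    {"x":115,"y":-307,"z":0,"yaw":-43},
    {"x":123,"y":-328,"z":0,"yaw":-45}
  ]
}}

```text
time_s: 7.05
eef_pos: [0.5017, 0.1344, 0.342]
orientation: [-0.001, 0.741, 0.672, -0.001]
contact_force: [0.2, 0.4, -0.3]
opening: 0.0128
grasp_force: 0.0
```

Call:
{"name": "jog_arm", "arguments": {
  "motion": [
    {"x":0,"y":0,"z":0,"yaw":0},
    {"x":0,"y":0,"z":0,"yaw":0},
    {"x":0,"y":0,"z":0,"yaw":0},
    {"x":0,"y":0,"z":0,"yaw":0},
    {"x":0,"y":0,"z":0,"yaw":0},
    {"x":0,"y":0,"z":0,"yaw":0}
  ]
}}

```text
time_s: 7.55
eef_pos: [0.5035, 0.1313, 0.3432]
orientation: [-0.0, 0.743, 0.669, -0.0]
contact_force: [0.0, 0.2, 0.3]
opening: 0.0126
grasp_force: 0.0
```

Run:
```python
from h import *
s=r.get_state();print(s["time_s"],s["eef_pos"],s["orientation"],s["opening"])
t=2*np.arctan2(s["orientation"][2],s["orientation"][1])
c=r.camera_info("wrist");im,d=r.get_image("wrist");np.savez("w4.npz",im=im,d=d);cv2.imwrite("pics/w4.png",im)
H,S,V=cv2.split(cv2.cvtColor(im,cv2.COLOR_BGR2HSV));P=cloud("wrist",d)
for k,a,l in blobs(((H<6)|(H>174))&(S>150)&(V>60)&(P[...,2]>.2),50):
    q=ray("wrist",*k,.277);e=q[:2]-s["eef_pos"][:2];print(k,a,q,"tool x,y to knob",e@[np.cos(t),np.sin(t)],e@[np.sin(t),-np.cos(t)],P[l].max(0))
print(np.degrees(t))
```

```text
7.55 [0.50349692 0.13130321 0.34323838] [-6.91862073e-05  7.42964995e-01  6.69330252e-01 -1.60465618e-04] 0.012594818061152565
[319.38638373 276.27232538] 1131 [0.49785547 0.08813439 0.277     ] tool x,y to knob -0.0435214306055431 -0.0011215717214878391 [0.51072371 0.20900666 0.48587523]
84.03079023796819
```

View pics/w4.png

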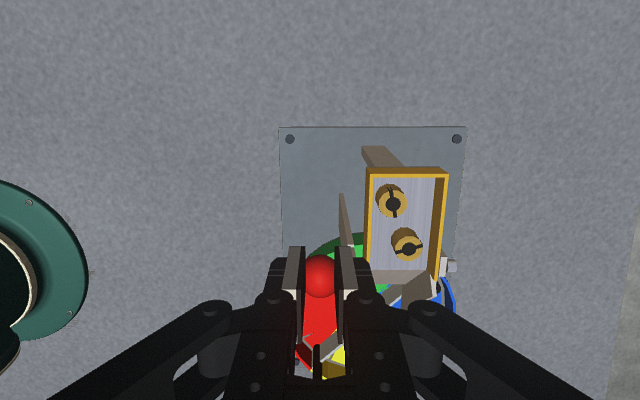

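The wrist view shows the knob at (319,276), centred between the fingers with the pan to its right. The fingers are on the far (+y) side of the knob as intended.

Call:
{"name": "jog_arm", "arguments": {
  "motion": [
    {"x":0,"y":-1,"z":20,"yaw":0},
    {"x":0,"y":-1,"z":45,"yaw":0},
    {"x":0,"y":-1,"z":68,"yaw":0},
    {"x":0,"y":-1,"z":81,"yaw":0},
    {"x":0,"y":-1,"z":81,"yaw":0},
    {"x":0,"y":-1,"z":81,"yaw":0},
    {"x":-5,"y":-1,"z":81,"yaw":0},
    {"x":-10,"y":-1,"z":81,"yaw":0},
    {"x":-15,"y":-1,"z":81,"yaw":0},
    {"x":-20,"y":-1,"z":81,"yaw":0}
  ]
}}

```text
time_s: 8.43
eef_pos: [0.5003, 0.1116, 0.2633]
orientation: [0.0, 0.743, 0.67, 0.0]
contact_force: [-0.6, -0.0, -0.1]
opening: 0.0127
grasp_force: 0.0
```

Call:
{"name": "jog_arm", "arguments": {
  "motion": [
    {"x":-4,"y":0,"z":0,"yaw":0},
    {"x":-10,"y":0,"z":0,"yaw":0},
    {"x":-17,"y":0,"z":0,"yaw":0},
    {"x":-24,"y":0,"z":0,"yaw":0},
    {"x":-31,"y":0,"z":0,"yaw":0},
    {"x":-38,"y":0,"z":0,"yaw":0},
    {"x":-45,"y":0,"z":0,"yaw":0}
  ]
}}

```text
time_s: 9.02
eef_pos: [0.4954, 0.0667, 0.2625]
orientation: [-0.0, 0.743, 0.67, -0.0]
contact_force: [1.5, 2.4, 1.0]
opening: 0.0126
grasp_force: 1.1
```

Call:
{"name": "jog_arm", "arguments": {
  "motion": [
    {"x":-7,"y":0,"z":0,"yaw":0},
    {"x":-14,"y":0,"z":0,"yaw":0},
    {"x":-21,"y":0,"z":0,"yaw":0},
    {"x":-28,"y":0,"z":0,"yaw":0},
    {"x":-34,"y":0,"z":0,"yaw":0},
    {"x":-38,"y":0,"z":0,"yaw":0},
    {"x":-38,"y":0,"z":0,"yaw":0},
    {"x":-38,"y":0,"z":0,"yaw":0}
  ]
}}

```text
time_s: 9.68
eef_pos: [0.4917, 0.0295, 0.2625]
orientation: [-0.0, 0.743, 0.67, -0.0]
contact_force: [-0.4, -0.4, 0.0]
opening: 0.0126
grasp_force: 0.1
```

Run:
```python
from h import *
s=r.get_state();print(s["time_s"],s["eef_pos"],s["contact_force"])
im,d=r.get_image("scene")
H,S,V=cv2.split(cv2.cvtColor(im,cv2.COLOR_BGR2HSV));P=cloud("scene",d)
for k,a,l in blobs(((H<6)|(H>174))&(S>150)&(V>60)&(P[...,2]>.2)&(abs(P[...,0]-.5)<.1)&(abs(P[...,1]-.02)<.15),20):
    print(k,a,P[l].mean(0))
cv2.imwrite("pics/s2.png",cv2.resize(im[150:280,200:400],None,fx=4,fy=4))
```

```text
9.6833 [0.49166759 0.02950869 0.26253   ] [-0.39926768 -0.41587464  0.03189703]
```

View pics/s2.png

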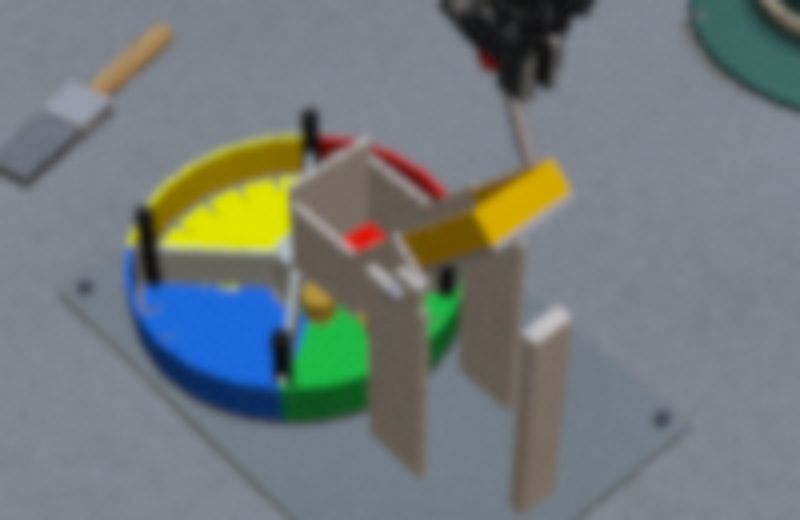

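The pan is tipped. One brass bushing is visible at (317,300) in the green bay, and there is a hint of the second at (362,315). I'll press slightly further and dwell, then let the lever back gently.

Call:
{"name": "jog_arm", "arguments": {
  "motion": [
    {"x":-2,"y":0,"z":0,"yaw":0},
    {"x":-4,"y":0,"z":0,"yaw":0},
    {"x":-4,"y":0,"z":0,"yaw":0},
    {"x":-4,"y":0,"z":0,"yaw":0},
    {"x":-4,"y":0,"z":0,"yaw":0},
    {"x":-4,"y":0,"z":0,"yaw":0},
    {"x":-4,"y":0,"z":0,"yaw":0},
    {"x":-4,"y":0,"z":0,"yaw":0},
    {"x":-4,"y":0,"z":0,"yaw":0},
    {"x":-4,"y":0,"z":0,"yaw":0}
  ]
}}

```text
time_s: 10.57
eef_pos: [0.4913, 0.0257, 0.2625]
orientation: [0.0, 0.742, 0.67, 0.0]
contact_force: [0.2, 0.2, 0.2]
opening: 0.013
grasp_force: 0.2
```

Call:
{"name": "jog_arm", "arguments": {
  "motion": [
    {"x":8,"y":0,"z":0,"yaw":0},
    {"x":18,"y":0,"z":0,"yaw":0},
    {"x":28,"y":0,"z":0,"yaw":0},
    {"x":38,"y":0,"z":0,"yaw":0},
    {"x":48,"y":0,"z":0,"yaw":0},
    {"x":58,"y":0,"z":0,"yaw":0},
    {"x":68,"y":0,"z":0,"yaw":0},
    {"x":78,"y":0,"z":0,"yaw":0},
    {"x":92,"y":0,"z":0,"yaw":0},
    {"x":110,"y":0,"z":0,"yaw":0}
  ]
}}

```text
time_s: 11.4
eef_pos: [0.5026, 0.1359, 0.2626]
orientation: [0.0, 0.743, 0.67, -0.0]
contact_force: [0.7, 0.3, -0.4]
opening: 0.013
grasp_force: 0.0
```

Call:
{"name": "jog_arm", "arguments": {
  "motion": [
    {"x":10,"y":0,"z":-10,"yaw":0},
    {"x":15,"y":0,"z":-35,"yaw":0},
    {"x":18,"y":0,"z":-65,"yaw":0},
    {"x":20,"y":0,"z":-95,"yaw":0},
    {"x":20,"y":0,"z":-110,"yaw":0},
    {"x":20,"y":0,"z":-115,"yaw":0},
    {"x":20,"y":0,"z":-115,"yaw":0},
    {"x":20,"y":0,"z":-115,"yaw":0}
  ]
}}

```text
time_s: 12.07
eef_pos: [0.5046, 0.1551, 0.3766]
orientation: [-0.0, 0.742, 0.67, -0.0]
contact_force: [-0.5, -1.1, -1.0]
opening: 0.0128
grasp_force: 0.0
```

Run:
```python
from h import *
s=r.get_state();print(s["time_s"],s["eef_pos"],s["contact_force"])
a,_=r.get_image("scene");t,_=r.get_image("top")
cv2.imwrite("pics/f.png",np.vstack([cv2.resize(a[150:255,210:370],(457,300)),cv2.resize(t[140:250,250:410],(457,300))]))
```

```text
12.0667 [0.50457012 0.15509576 0.37662378] [-0.49219069 -1.1085278  -1.0033626 ]
```

View pics/f.png

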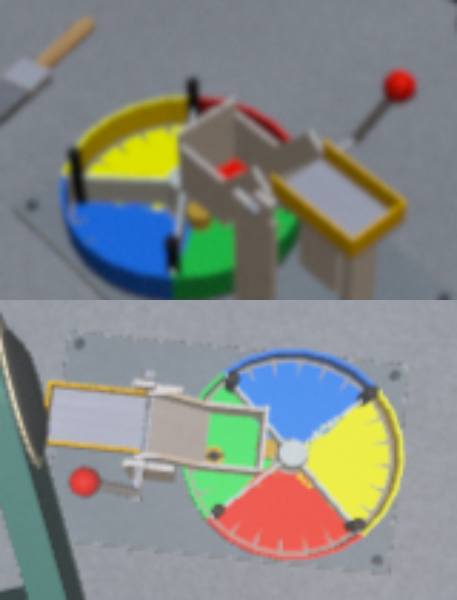

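The pan is empty and the knob is back at rest. Bushings appear at (213,455) and (272,450) in the green bay. I'll check the second one numerically.

Run:
```python
from h import *
O=np.array([.5475,-.118]);t=np.radians(-5.9);R=np.array([[np.cos(t),np.sin(t)],[-np.sin(t),np.cos(t)]])
for n in("scene","top"):
    im,d=r.get_image(n);H,S,V=cv2.split(cv2.cvtColor(im,cv2.COLOR_BGR2HSV));P=cloud(n,d)
    st=(P[...,:2]-O)@R.T
    m=(H>12)&(H<26)&(S>90)&(V>50)&(np.hypot(st[...,0],st[...,1])<.13)&(d>0)&(P[...,2]<.09)
    for k,a,l in blobs(m,5):print(n,k.round(1),a,"station mm",(np.median(st[l],0)*1e3).round(),"z",(np.percentile(P[l][:,2],[5,50,95])*1e3).round(), im[l].mean(0).round())
```

```text
scene [256.2 194.4] 264 station mm [ -22. -113.] z [23. 37. 50.] [ 11. 106. 129.]
scene [278.6 224.4] 51 station mm [11. 28.] z [32. 41. 44.] [ 55. 116. 139.]
top [386.  190.3] 47 station mm [  37. -110.] z [22. 32. 44.] [ 70. 129. 148.]
top [344.3 194. ] 24 station mm [ 5. 25.] z [39. 41. 45.] [102. 174. 203.]
top [323.9 194.9] 8 station mm [-5. 87.] z [37. 43. 45.] [ 98. 158. 181.]
top [356.3 205.8] 14 station mm [-27. -18.] z [18. 22. 26.] [ 86. 171. 227.]
```

```bash
python3 -c "
from cell import r
print(r.job_done())"
```

```text
the job is handed in; nothing more can be done
None
```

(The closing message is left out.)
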